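Put the polished brassware away by kind

ROBOT

A 7-joint arm with a two-finger parallel gripper is mounted at the origin on the work surface. World frame = base frame: x ahead of the robot, y to its left, z up, the work surface at z = 0. Lengths are in m, angles in rad, forces in N, time in s.
With the tool pointing down it reaches from about 0.425 to 0.925 m from the base axis. Payload 6.8 kg.
Tool frame: the origin (TCP) lies at the very end of the fingers, on their centre line; the grasp point (between the pads) lies 19 mm behind it (manip.hold_point_z is the z of the grasp point in the tool frame, in m); z points along the fingers, y is the direction in which the jaws open and shut (so a half turn about z gives the same grasp; the last joint's range is limited). The gripper opens to 85 mm and grips with 20 to 120 N. Pads are 22 mm wide; open, the fingers measure 114 mm over their backs; the gripper's body (76 mm by 85 mm) begins 54 mm behind the grasp point. The pads swing forward as they close: fully open they stand 13 mm farther back than shut.
Start: joints at [1.16, 0.477, 0.022, 1.555, -0.011, 1.109, -0.083], TCP at [0.201, -0.644, 0.231] pointing down, gripper open.
Joint ranges: [-2.96, 2.96], [-0.34, 2.1], [-1.41, 1.46], [0.24, 2.44], [-1.37, 4.51], [0.17, 1.92], [-2.96, 2.96]. Speed limits (rad/s): [2.39, 2.39, 3.14, 3.14, 3.14, 3.14, 3.14].

INTERFACE

Orientations are given as a unit quaternion [x, y, z, w].
In Python, from cell import manip, viewer, job gives the robot as it stands.
- The arm moves only by the shell command python3 -m handwheel 'ROWS' [FORCE]. ROWS is a JSON object of lists of equal length, an entry for each row: "gripper": the opening, from 0 (shut) to 1 (fully open); "travel": the shift along the world's x, y, z in m, a list of three; "dr": the turn, a rotation vector about the world's x, y, z in units of 6 degrees (1.0 is 6 degrees), a list of three. A call has 1 to 20 rows; each row is the pose to reach, as a shift and turn from the pose commanded when the call began; what a row does not reach only later rows make up. A row lasts 1/12 s, in which the tool goes at most 41.7 mm and 7.16 degrees, less where a joint would pass 70% of its speed; a pose out of reach is approached as far as the arm can. A call with a gripper value outside its range is refused whole. The fingers move at their own pace and stop on an object; FORCE is the grip in N (left out, the last holds). Time passes only in rows, so rows that repeat a pose let the fingers close. It gives the time, the measured TCP pose, the force and the opening at its end, in the units of the state.
- manip.observe(): the state, without advancing time (a new reading comes with each control period).
- viewer.read_camera(name): name is "side" or "top" or "wrist"; returns a dict with "img" (480x640x3 uint8, red, green, blue), "fx", "fy", "cx", "cy" (pixels), "dist_coeffs" ([k1, k2, p1, p2, k3] as OpenCV has them; the pictures are not rectified), "camera_from_world" (4x4, takes a point from world to camera coordinates). Camera axes: x right, y down, z forward; pixel columns grow to the right and rows downward; lengths in m; the calibration is good to about 2 mm. A picture is of the moment at which its call begins. There is no depth.
- job.close_job(): hands the job in, once; it reports no verdict.
The state is a dict: "t": time; "joints": joint angles; "joint_velocities": joint speeds; "joint_efforts": joint torques, N m; "position": TCP position; "ee_rot": TCP orientation; "ft_force": force on the tool from outside, world axes, zero at the start; "moment": the same for the moment, N m; "grip_width": finger opening in m.
Only numpy, scipy, OpenCV 4.12 (cv2) and the standard library are available. Lean on these libraries where they do the work, as an engineer would, in place of code of your own. Each camera call takes 0.05 s, during which the arm holds its last target.

TASK

Put the polished brassware away by kind: the two candlesticks in the green-lined tray, the two offering cups in the blue-lined tray and the handbell in the red-lined tray, each standing upright and flat on the lining. Set each piece down rather than letting it drop, and leave the polish bottle and the big brass bowl where they stand.

Things in the scene. Friction and masses are not known exactly. Their poses are not given: they have to be found in the camera images.
- candlestick_1: Brass candlestick (two alike), loose, 0.3 kg, upright, 84 mm tall, round about z. Foot 58 mm across, thin stem, and on top a cylindrical candle socket 42 mm across, from 62 to 84 mm above the underside: grip there from above. Its top is dark with an 8 mm brass pin in the middle, up to 88 mm. Origin: centre of the foot's underside, z up.
- candlestick_2: Brass candlestick (two alike), loose, 0.3 kg, upright, 84 mm tall, round about z. Foot 58 mm across, thin stem, and on top a cylindrical candle socket 42 mm across, from 62 to 84 mm above the underside: grip there from above. Its top is dark with an 8 mm brass pin in the middle, up to 88 mm. Origin: centre of the foot's underside, z up.
- cup_1: Brass offering cup (two alike), loose, 0.16 kg, upright, 64 mm tall, round about z: an open bowl with straight sides 50 mm across from 32 to 64 mm above the underside, on a waisted foot 46 mm across. Grip across the outside of the bowl from above. Origin: centre of the foot's underside, z up.
- cup_2: Brass offering cup (two alike), loose, 0.16 kg, upright, 64 mm tall, round about z: an open bowl with straight sides 50 mm across from 32 to 64 mm above the underside, on a waisted foot 46 mm across. Grip across the outside of the bowl from above. Origin: centre of the foot's underside, z up.
- handbell: Brass handbell, loose, about 0.22 kg, standing mouth down, 86 mm tall, round about its own z axis: brass mouth 56 mm across narrowing upward to 42 mm height, then a dark wooden upright handle, a cylinder 16 mm across from 42 to 86 mm, to be gripped from above. Origin: centre of the underside (mouth), z up.
- tray_green: Shallow wooden tray with green lining, fixed. Outside 92 mm along its x, 168 mm along its y, 18 mm high; walls 4 mm; inside 84 by 160 mm. Origin: centre of the underside, z up; lining's top (things stand on it) 7 mm above the origin. Two things fit side by side at 40 mm either side of the centre along its y.
- tray_blue: Shallow wooden tray with blue lining, fixed. Outside 92 mm along its x, 168 mm along its y, 18 mm high; walls 4 mm; inside 84 by 160 mm. Origin: centre of the underside, z up; lining's top (things stand on it) 7 mm above the origin. Two things fit side by side at 40 mm either side of the centre along its y.
- tray_red: Shallow wooden tray with red lining, fixed. Outside 92 mm along its x, 168 mm along its y, 18 mm high; walls 4 mm; inside 84 by 160 mm. Origin: centre of the underside, z up; lining's top (things stand on it) 7 mm above the origin.
- polish_bottle: Bystander: white plastic polish bottle with red label and cap, loose, 54 mm across, 130 mm tall, standing upright. Origin: centre of its underside.
- big_bowl: Bystander: big open brass bowl, loose, 124 mm across the rim, 50 mm high. Origin: centre of its underside.
Mind the look-alikes: they are no part of the job. Leave any grey look-alike of the tray_red alone.

How it is judged:
At the end, for the whole second after the job is handed in: Candlesticks in the green tray, cups in the blue, bell in the red: each origin within 42 mm (tray x) and 80 mm (tray y) of the tray's centre, 3 to 12 mm above its underside, tilt under 0.1 rad, slower than 0.02 m/s and 0.2 rad/s (x of candlestick_1 in the frame of tray_green between -0.042 and 0.042 m and y of candlestick_1 in the frame of tray_green between -0.08 and 0.08 m and z of candlestick_1 in the frame of tray_green between 0.003 and 0.012 m and angle between each of candlestick_1, candlestick_2, cup_1, cup_2, handbell's own z axis and vertical below 0.1 rad and linear speed of each of candlestick_1, candlestick_2, cup_1, cup_2, handbell below 0.02 m/s and angular speed of each of candlestick_1, candlestick_2, cup_1, cup_2, handbell below 0.2 rad/s and x of candlestick_2 in the frame of tray_green between -0.042 and 0.042 m and y of candlestick_2 in the frame of tray_green between -0.08 and 0.08 m and z of candlestick_2 in the frame of tray_green between 0.003 and 0.012 m and x of cup_1 in the frame of tray_blue between -0.042 and 0.042 m and y of cup_1 in the frame of tray_blue between -0.08 and 0.08 m and z of cup_1 in the frame of tray_blue between 0.003 and 0.012 m and x of cup_2 in the frame of tray_blue between -0.042 and 0.042 m and y of cup_2 in the frame of tray_blue between -0.08 and 0.08 m and z of cup_2 in the frame of tray_blue between 0.003 and 0.012 m and x of handbell in the frame of tray_red between -0.042 and 0.042 m and y of handbell in the frame of tray_red between -0.08 and 0.08 m and z of handbell in the frame of tray_red between 0.003 and 0.012 m); the robot touches nothing.
It fails at once if the polish bottle moved from its place or tipped (distance of polish_bottle from where it was at the start of the episode above 0.025 m or angle between polish_bottle's own z axis and vertical above 0.25 rad).
It fails at once if the big brass bowl moved from its place or tipped (distance of big_bowl from where it was at the start of the episode above 0.025 m or angle between big_bowl's own z axis and vertical above 0.25 rad).
It fails at once if a piece of brassware dropped: moving clear of the fingers faster than 0.7 m/s (a fall of about 25 mm) ((linear speed of candlestick_1 above 0.7 m/s and contact force between the fingers and candlestick_1 below 0.1 N) or (linear speed of candlestick_2 above 0.7 m/s and contact force between the fingers and candlestick_2 below 0.1 N) or (linear speed of cup_1 above 0.7 m/s and contact force between the fingers and cup_1 below 0.1 N) or (linear speed of cup_2 above 0.7 m/s and contact force between the fingers and cup_2 below 0.1 N) or (linear speed of handbell above 0.7 m/s and contact force between the fingers and handbell below 0.1 N)).
It also fails if it takes over 128 s, if anything falls off the work surface, if the arm or the gripper's body presses on something with over 40 N, if the wrist force passes 120 N, or if a joint passes its speed limit or range.

## Working session

There is one attempt and no reset: what is moved stays moved. The work goes in short steps, Python scripts to look and compute and a shell command to move; the robot and the scene stay as the last step left them, time stands still between calls to the robot, and variables do not carry over. Pictures are saved under pics/ and viewed, and the job is handed in when it is done.

```bash
ls; mkdir -p pics; cat > h.py <<'E'
import numpy as np, cv2
from cell import manip, viewer, job
def shot(n,f):
    c=viewer.read_camera(n); cv2.imwrite('pics/'+f,cv2.cvtColor(c['img'],cv2.COLOR_RGB2BGR)); return c
def ray(c,uv,z):
    K=np.array([[c['fx'],0,c['cx']],[0,c['fy'],c['cy']],[0,0,1]])
    p=cv2.undistortPoints(np.array([[uv]],float),K,np.array(c['dist_coeffs'],float))[0,0]
    T=np.array(c['camera_from_world']);R=T[:3,:3];t=T[:3,3]
    o=-R.T@t;d=R.T@np.array([p[0],p[1],1]);return o+d*(z-o[2])/d[2]
E
python3 - <<'E'
from h import *
for n in ['top','side','wrist']:
    c=shot(n,n+'0.png');T=np.array(c['camera_from_world']);print(n,-T[:3,:3].T@T[:3,3],c['fx'],c['dist_coeffs'])
print(manip.observe(),manip.hold_point_z)
E
```

```text
pics
top [ 0.38374579 -0.00569921  1.27464387] 516.6718235224932 [-0.13224778  0.          0.          0.          0.        ]
side [0.44140225 0.84119064 0.61176316] 432.9861377842578 [-0.03239656  0.          0.          0.          0.        ]
wrist [ 0.27515186 -0.62187106  0.37305391] 385.1360456824764 [0.00379903 0.         0.         0.         0.        ]
{'t': 0.15, 'joints': array([ 1.15990948,  0.47762493,  0.02235522,  1.55619834, -0.01148491,
        1.10930176, -0.08305236]), 'joint_velocities': array([-1.13367757e-04, -1.47430230e-03,  2.39095630e-03, -3.80414848e-03,
       -1.12406113e-03,  1.71873323e-03,  5.90483793e-05]), 'joint_efforts': array([ 2.58688648e-03, -5.96924722e+01,  1.61008414e+00, -2.81493938e+01,
        1.26644166e-02,  6.54633535e-03,  4.94267761e-05]), 'position': array([ 0.20112485, -0.64387126,  0.23055035]), 'ee_rot': array([ 9.88556755e-01,  1.50847767e-01, -1.62695681e-04, -6.82902292e-04]), 'ft_force': array([0.10636086, 1.3336113 , 0.02449781]), 'moment': array([0.03403588, 0.01290086, 0.04874226]), 'grip_width': 0.08550436112454986} -0.0187
```

View pics/top0.png

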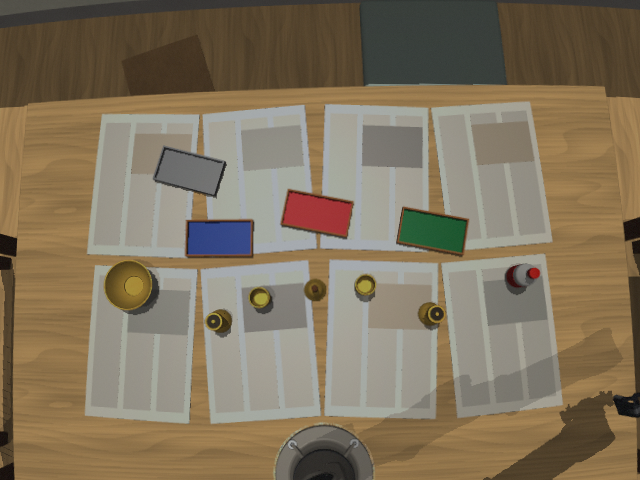

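View pics/side0.png

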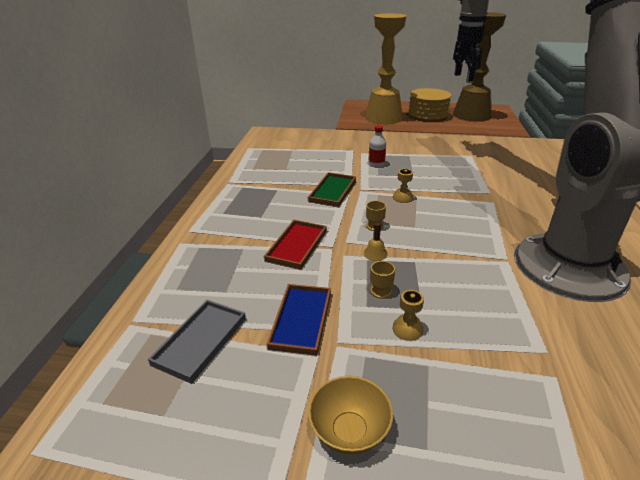

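View pics/wrist0.png

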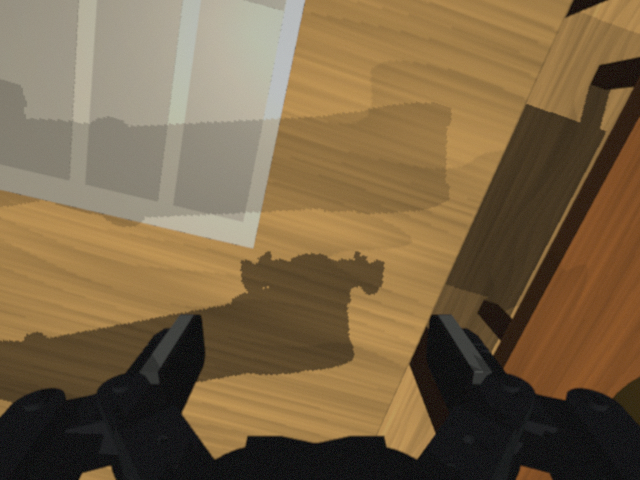

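The top view shows candlesticks at about (217,321) and (432,314), cups at (260,298) and (365,286), and the bell at (316,289). The trays are blue (220,238), red (317,214) and green (432,231), with a grey look-alike at (190,171). The bowl is at (130,286) and the bottle at (523,275). Next I'll measure them more precisely.

```bash
cat > m.py <<'E'
from h import *
c=viewer.read_camera('top'); im=c['img']; hsv=cv2.cvtColor(im,cv2.COLOR_RGB2HSV)
k=np.ones((3,3),np.uint8)
for n,(lo,hi) in dict(green=((50,100,40),(85,255,255)),blue=((110,150,50),(128,255,255)),red=((172,150,80),(180,255,255)),red2=((0,190,120),(4,255,255))).items():
    m=cv2.inRange(hsv,lo,hi); m[:100]=0
    for q in cv2.findContours(m,0,2)[0]:
        if cv2.contourArea(q)<400: continue
        b=cv2.boxPoints(cv2.minAreaRect(q)); P=np.array([ray(c,p,.007) for p in b])[:,:2]
        e1=P[1]-P[0];e2=P[2]-P[1]; l=e1 if np.linalg.norm(e1)>np.linalg.norm(e2) else e2
        ang=np.degrees(np.arctan2(l[1],l[0]))-90; ang=(ang+90)%180-90
        print(n,P.mean(0).round(4),'sides',np.linalg.norm(e1).round(3),np.linalg.norm(e2).round(3),'yaw',ang.round(1))
m=cv2.inRange(hsv,(15,140,60),(32,255,255)); 
cv2.imwrite('pics/crop.png',cv2.cvtColor(cv2.resize(im[255:350,190:460],None,fx=2.95,fy=2.95,interpolation=2),cv2.COLOR_RGB2BGR))
E
python3 m.py
```

```text
green [ 0.5819 -0.2861] sides 0.08 0.161 yaw -12.1
blue [0.5782 0.2494] sides 0.079 0.155 yaw -1.7
red [0.6348 0.002 ] sides 0.079 0.157 yaw -12.5
```

View pics/crop.png

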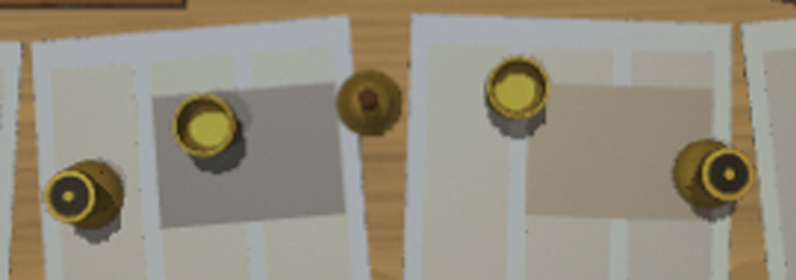

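The zoomed crop shows the dark socket tops with pins at (69,196) and (729,175), cup rims centred at (206,126) and (518,88), and the bell handle top at (369,99). I'll turn these into points and check them against the side view.

```bash
cat > m2.py <<'E'
from h import *
c=viewer.read_camera('top'); s=viewer.read_camera('side')
cv2.imwrite('pics/scrop.png',cv2.cvtColor(cv2.resize(s['img'][155:345,345:445],None,fx=3,fy=3,interpolation=2),cv2.COLOR_RGB2BGR))
for n,u,z in [('csA',(69,196),.086),('csB',(729,175),.086),('cupA',(206,126),.064),('cupB',(518,88),.064),('bell',(369,99),.086),('bellmouth',(369,102),.01)]:
    p=ray(c,((u[0]+.5)/2.95+190-.5,(u[1]+.5)/2.95+255-.5),z)
    T=np.array(s['camera_from_world']);K=np.array([[s['fx'],0,s['cx']],[0,s['fy'],s['cy']],[0,0,1]])
    px,_=cv2.projectPoints(p.reshape(1,3),cv2.Rodrigues(T[:3,:3])[0],T[:3,3],K,np.array(s['dist_coeffs'],float))
    print(n,p.round(4),'r',np.hypot(*p[:2]).round(3),'az',np.degrees(np.arctan2(p[1],p[0])).round(1),'side',px.ravel().round(1),'crop',((px.ravel()-[345,155])*3).round())
E
python3 m2.py
```

```text
csA [0.3716 0.2461 0.086 ] r 0.446 az 33.5 side [412.2 296.4] crop [202. 424.]
csB [ 0.3755 -0.2679  0.086 ] r 0.461 az -35.5 side [405.7 171.3] crop [182.  49.]
cupA [0.4248 0.1405 0.064 ] r 0.447 az 18.3 side [383.2 267.4] crop [115. 337.]
cupB [ 0.4489 -0.1078  0.064 ] r 0.462 az -13.5 side [376.2 205.6] crop [ 94. 152.]
bell [0.4421 0.0103 0.086 ] r 0.442 az 1.3 side [377.7 223.5] crop [ 98. 206.]
bellmouth [0.4434 0.0113 0.01  ] r 0.444 az 1.5 side [375.2 251. ] crop [ 91. 288.]
```

View pics/scrop.png

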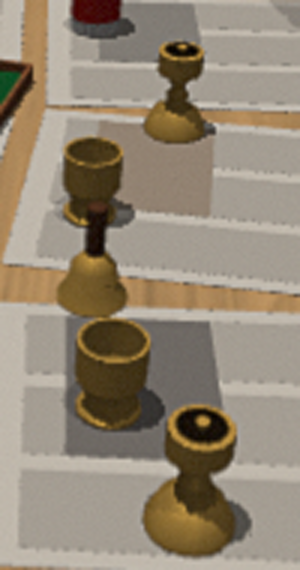

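Both views agree to within about 2 px. Turning the jaws 60° once puts them roughly along x for every tray, so the rest is pure translation. First I'll go above candlestick B.

```bash
python3 -m handwheel '{"gripper":[1,1,1,1,1,1,1,1,1,1,1,1,1,1,1],"travel":[[0.174,0.376,-0.03],[0.174,0.376,-0.03],[0.174,0.376,-0.03],[0.174,0.376,-0.03],[0.174,0.376,-0.03],[0.174,0.376,-0.03],[0.174,0.376,-0.03],[0.174,0.376,-0.03],[0.174,0.376,-0.03],[0.174,0.376,-0.03],[0.174,0.376,-0.03],[0.174,0.376,-0.03],[0.174,0.376,-0.03],[0.174,0.376,-0.03],[0.174,0.376,-0.03]],"dr":[[0,0,10],[0,0,10],[0,0,10],[0,0,10],[0,0,10],[0,0,10],[0,0,10],[0,0,10],[0,0,10],[0,0,10],[0,0,10],[0,0,10],[0,0,10],[0,0,10],[0,0,10]]}' 60
python3 - <<'E'
from h import *
o=manip.observe();print(o['position'],o['ee_rot'],o['joints']);shot('wrist','w1.png')
E
```

```text
t: 1.55
position: [0.3746, -0.2697, 0.2013]
ee_rot: [0.782, 0.624, -0.0, 0.0]
ft_force: [0.3, -0.7, 0.3]
grip_width: 0.0853
[ 0.37464387 -0.26966093  0.20129781] [ 7.81582151e-01  6.23802312e-01 -1.16518422e-04  6.04659405e-05] [ 0.82463363  0.18491479 -0.37322009  2.05877233  0.08520736  0.91212542
  0.1813839 ]
```

View pics/w1.png

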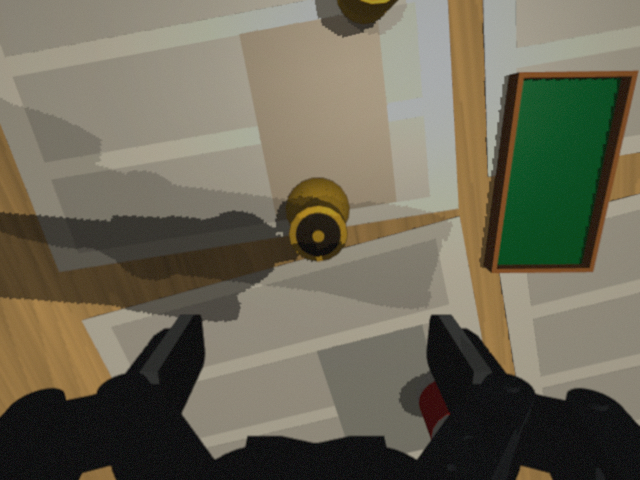

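The wrist view shows candlestick B's pin at (318,237), between the fingers in column. I'll check that with a ray.

```bash
python3 - <<'E'
from h import *
c=viewer.read_camera('wrist');print(ray(c,(318,237),.086), ray(c,(558,170),.007))
E
python3 -m handwheel '{"gripper":[1,1,1,1,1,1,1,1],"travel":[[0.001,0.002,-0.04],[0.001,0.002,-0.08],[0.001,0.002,-0.12],[0.001,0.002,-0.14],[0.001,0.002,-0.147],[0.001,0.002,-0.147],[0.001,0.002,-0.147],[0.001,0.002,-0.147]],"dr":[[0,0,0],[0,0,0],[0,0,0],[0,0,0],[0,0,0],[0,0,0],[0,0,0],[0,0,0]]}'
python3 - <<'E'
from h import *
shot('wrist','w2.png');shot('side','s2.png')
E
```

```text
[ 0.3763747  -0.27078295  0.086     ] [ 0.58721611 -0.28100817  0.007     ]
t: 2.32
position: [0.3774, -0.2672, 0.0558]
ee_rot: [0.781, 0.625, 0.0, 0.001]
ft_force: [-0.0, -0.6, 0.0]
grip_width: 0.0855
```

View pics/w2.png

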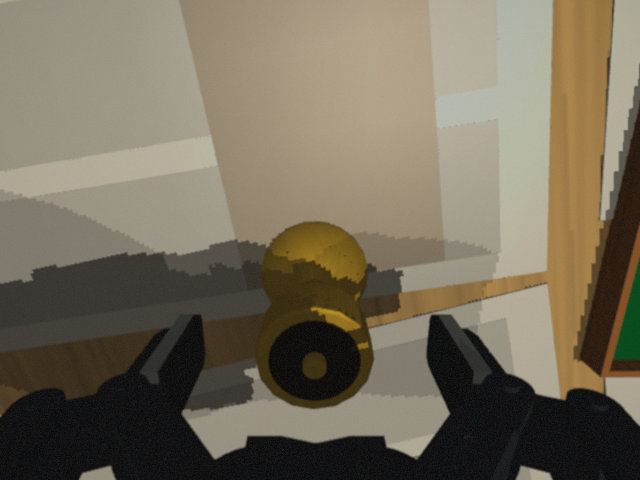

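View pics/s2.png

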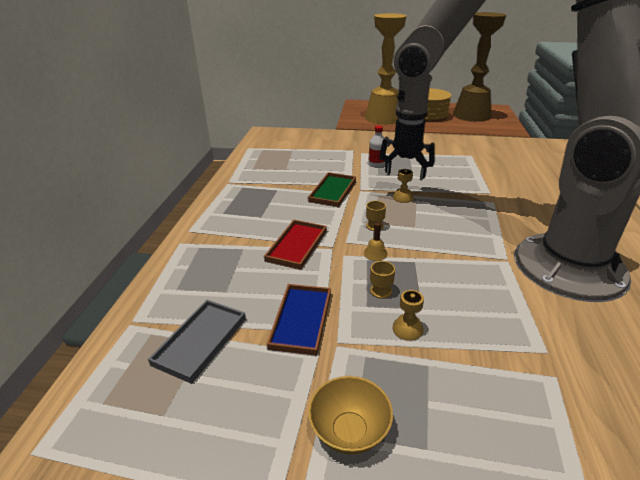

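The socket at (313,360) sits between the open pads. Close.

```bash
python3 -m handwheel '{"gripper":[1,0.3,0.3,0.3,0.3,0.3,0.3,0.3,0.3,0.3],"travel":[[0,-0.002,-0.002],[0,-0.002,-0.002],[0,-0.002,-0.002],[0,-0.002,-0.002],[0,-0.002,-0.002],[0,-0.002,-0.002],[0,-0.002,-0.002],[0,-0.002,-0.002],[0,-0.002,-0.002],[0,-0.002,-0.002]],"dr":[[0,0,0],[0,0,0],[0,0,0],[0,0,0],[0,0,0],[0,0,0],[0,0,0],[0,0,0],[0,0,0],[0,0,0]]}' 60
python3 - <<'E'
from h import *
shot('wrist','w3.png')
E
```

```text
t: 3.25
position: [0.3766, -0.2684, 0.0527]
ee_rot: [0.781, 0.625, 0.0, 0.0]
ft_force: [-0.9, 0.1, 5.9]
grip_width: 0.0409
```

View pics/w3.png

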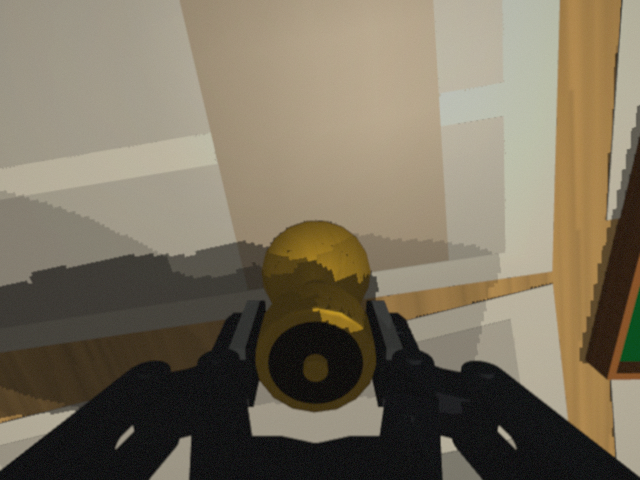

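Gripped at 41 mm. Lift it, then carry it to the green tray's far slot.

```bash
python3 -m handwheel '{"gripper":[0.3,0.3,0.3,0.3,0.3,0.3,0.3,0.3,0.3,0.3,0.3,0.3,0.3,0.3,0.3,0.3],"travel":[[0,0,0.01],[0,0,0.03],[0,0,0.055],[0,0,0.075],[0.02,-0.006,0.08],[0.05,-0.015,0.08],[0.08,-0.023,0.08],[0.11,-0.032,0.08],[0.14,-0.04,0.08],[0.165,-0.048,0.08],[0.185,-0.054,0.08],[0.197,-0.057,0.08],[0.197,-0.057,0.08],[0.197,-0.057,0.08],[0.197,-0.057,0.08],[0.197,-0.057,0.08]],"dr":[[0,0,0],[0,0,0],[0,0,0],[0,0,0],[0,0,0],[0,0,0],[0,0,0],[0,0,0],[0,0,0],[0,0,0],[0,0,0],[0,0,0],[0,0,0],[0,0,0],[0,0,0],[0,0,0]]}'
python3 - <<'E'
from h import *
shot('wrist','w4.png');shot('side','s4.png')
E
```

```text
t: 4.63
position: [0.5718, -0.3252, 0.1321]
ee_rot: [0.781, 0.625, -0.001, -0.001]
ft_force: [0.0, 0.1, -3.8]
grip_width: 0.0407
```

View pics/w4.png

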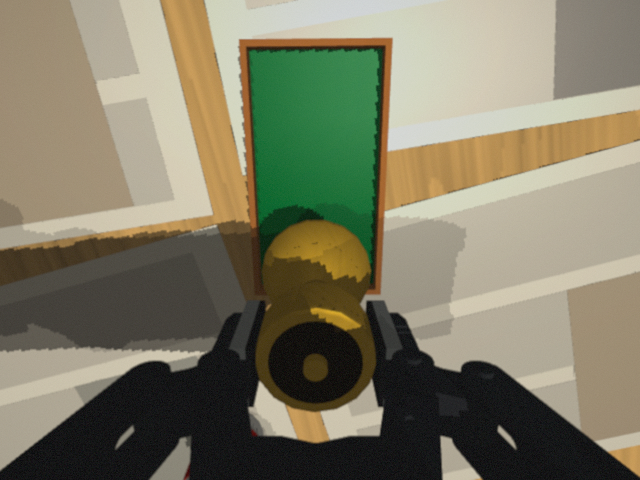

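View pics/s4.png

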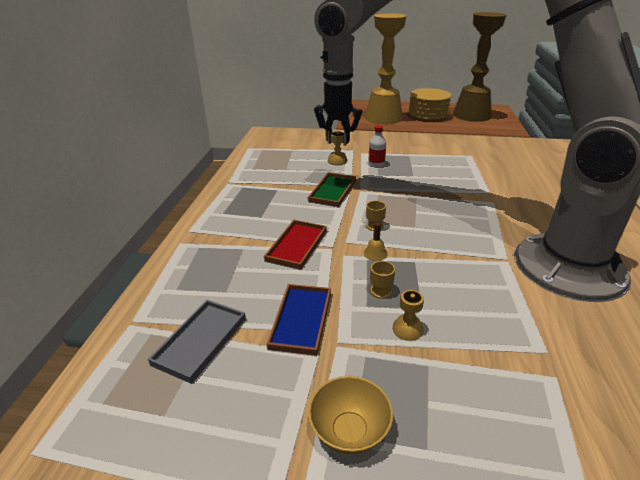

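The tray is centred on the gripper's column, with its top corners at (240,40) and (392,40). I'll check the tray centre with wrist rays onto the rim.

```bash
python3 - <<'E'
from h import *
c=viewer.read_camera('wrist')
P=[ray(c,u,.018)[:2] for u in [(240,40),(392,40),(380,293),(254,293)]]
print(np.round(P,4)); d=np.array([.21,.978]); m=(P[0]+P[1])/2; print('from far end',m-.084*d,'from near',(P[2]+P[3])/2+.084*d, np.linalg.norm(P[1]-P[0]))
m=(P[0]+P[3])/2
E
```

```text
[[ 0.5551 -0.1959]
 [ 0.6439 -0.2158]
 [ 0.6089 -0.3779]
 [ 0.519  -0.3578]]
from far end [ 0.58183939 -0.28800682] from near [ 0.5815868  -0.28569476] 0.0909949679352321
```

The tray centre is confirmed. Lower to contact, 0.132 → about 0.060.

```bash
python3 -m handwheel '{"gripper":[0.3,0.3,0.3,0.3,0.3,0.3,0.3,0.3,0.3,0.3],"travel":[[0,0,-0.02],[0,0,-0.04],[0,0,-0.055],[0,0,-0.064],[0,0,-0.068],[0,0,-0.07],[0,0,-0.071],[0,0,-0.072],[0,0,-0.072],[0,0,-0.072]],"dr":[[0,0,0],[0,0,0],[0,0,0],[0,0,0],[0,0,0],[0,0,0],[0,0,0],[0,0,0],[0,0,0],[0,0,0]]}'
```

```text
t: 5.62
position: [0.5737, -0.3255, 0.061]
ee_rot: [0.781, 0.625, 0.0, 0.001]
ft_force: [-0.7, 0.0, -3.7]
grip_width: 0.0404
```

```bash
python3 -m handwheel '{"gripper":[0.3,0.3,0.3,0.3],"travel":[[0,0,-0.001],[0,0,-0.0015],[0,0,-0.0015],[0,0,-0.0015]],"dr":[[0,0,0],[0,0,0],[0,0,0],[0,0,0]]}'
```

```text
t: 5.95
position: [0.5738, -0.3256, 0.0598]
ee_rot: [0.781, 0.625, 0.0, 0.001]
ft_force: [-1.4, 0.8, 5.4]
grip_width: 0.0402
```

Contact: vertical force went from −3.7 to +5.4 N. Open and rise.

```bash
python3 -m handwheel '{"gripper":[0.6,0.8,1,1,1,1,1,1,1,1,1,1,1],"travel":[[0,0,0],[0,0,0],[0,0,0],[0,0,0],[0,0,0],[0,0,0.01],[0,0,0.03],[0,0,0.06],[0,0,0.1],[0,0,0.14],[0,0,0.14],[0,0,0.14],[0,0,0.14]],"dr":[[0,0,0],[0,0,0],[0,0,0],[0,0,0],[0,0,0],[0,0,0],[0,0,0],[0,0,0],[0,0,0],[0,0,0],[0,0,0],[0,0,0],[0,0,0]]}'
python3 - <<'E'
from h import *
shot('wrist','w5.png')
E
```

```text
t: 7.03
position: [0.5731, -0.3253, 0.1993]
ee_rot: [0.781, 0.625, 0.0, 0.0]
ft_force: [-0.7, 0.4, -0.4]
grip_width: 0.0852
```

View pics/w5.png

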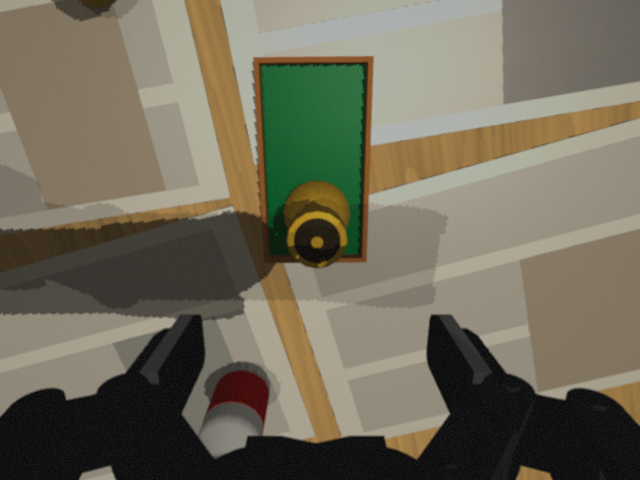

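The candlestick stands in the tray, socket at (317,241). Next, cup B.

```bash
python3 -m handwheel '{"gripper":[1,1,1,1,1,1,1,1,1,1,1,1,1,1,1,1,1],"travel":[[-0.02,0.035,0],[-0.04,0.07,0],[-0.06,0.105,0],[-0.08,0.14,0],[-0.1,0.175,0],[-0.115,0.2,0],[-0.124,0.217,0],[-0.124,0.217,0],[-0.124,0.217,-0.03],[-0.124,0.217,-0.065],[-0.124,0.217,-0.1],[-0.124,0.217,-0.13],[-0.124,0.217,-0.15],[-0.124,0.217,-0.163],[-0.124,0.217,-0.163],[-0.124,0.217,-0.163],[-0.124,0.217,-0.163]],"dr":[[0,0,0],[0,0,0],[0,0,0],[0,0,0],[0,0,0],[0,0,0],[0,0,0],[0,0,0],[0,0,0],[0,0,0],[0,0,0],[0,0,0],[0,0,0],[0,0,0],[0,0,0],[0,0,0],[0,0,0]]}'
python3 - <<'E'
from h import *
shot('wrist','w6.png')
E
```

```text
t: 8.5
position: [0.4496, -0.1085, 0.0361]
ee_rot: [0.781, 0.625, 0.0, 0.0]
ft_force: [-0.1, -1.1, -0.1]
grip_width: 0.0854
```

View pics/w6.png

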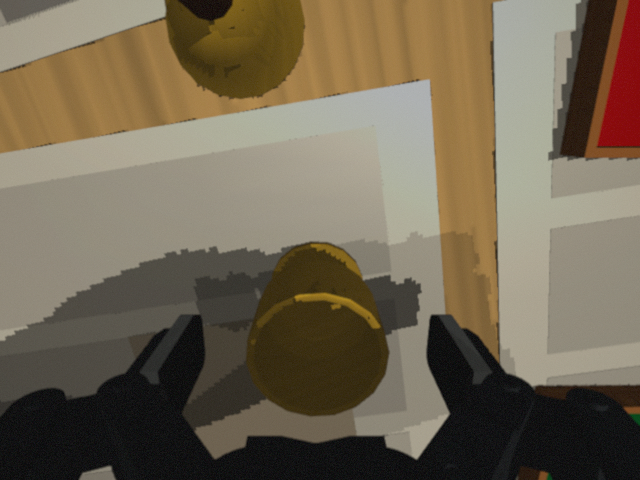

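The cup at (317,350) is centred between the pads. Close and lift.

```bash
python3 -m handwheel '{"gripper":[0.4,0.4,0.4,0.4,0.4,0.4,0.4,0.4,0.4,0.4,0.4,0.4,0.4,0.4,0.4],"travel":[[0,0,0],[0,0,0],[0,0,0],[0,0,0],[0,0,0],[0,0,0],[0,0,0],[0,0,0],[0,0,0.01],[0,0,0.03],[0,0,0.06],[0,0,0.09],[0,0,0.12],[0,0,0.12],[0,0,0.12]],"dr":[[0,0,0],[0,0,0],[0,0,0],[0,0,0],[0,0,0],[0,0,0],[0,0,0],[0,0,0],[0,0,0],[0,0,0],[0,0,0],[0,0,0],[0,0,0],[0,0,0],[0,0,0]]}' 45
```

```text
t: 9.8
position: [0.4503, -0.1086, 0.1577]
ee_rot: [0.781, 0.625, 0.001, 0.002]
ft_force: [-0.5, 0.7, -2.1]
grip_width: 0.0489
```

The cup is held at 49 mm with its weight on the wrist. Carry it to the blue tray's −y slot.

```bash
python3 -m handwheel '{"gripper":[0.4,0.4,0.4,0.4,0.4,0.4,0.4,0.4,0.4,0.4,0.4,0.4,0.4,0.4,0.4],"travel":[[0.006,0.014,0],[0.016,0.04,0],[0.028,0.07,0],[0.04,0.1,0],[0.052,0.13,0],[0.064,0.16,0],[0.076,0.19,0],[0.088,0.22,0],[0.1,0.25,0],[0.112,0.28,0],[0.12,0.302,0],[0.127,0.318,0],[0.127,0.318,0],[0.127,0.318,0],[0.127,0.318,0]],"dr":[[0,0,0],[0,0,0],[0,0,0],[0,0,0],[0,0,0],[0,0,0],[0,0,0],[0,0,0],[0,0,0],[0,0,0],[0,0,0],[0,0,0],[0,0,0],[0,0,0],[0,0,0]]}'
python3 - <<'E'
from h import *
print(manip.observe()['joints']);shot('wrist','w7.png')
E
```

```text
t: 11.05
position: [0.5753, 0.2084, 0.1543]
ee_rot: [0.781, 0.625, -0.002, -0.0]
ft_force: [0.1, -0.4, -2.2]
grip_width: 0.0489
[-0.06531713  0.50762188 -0.51540777  1.75386994  0.29682152  0.96133575
 -0.92023513]
```

View pics/w7.png

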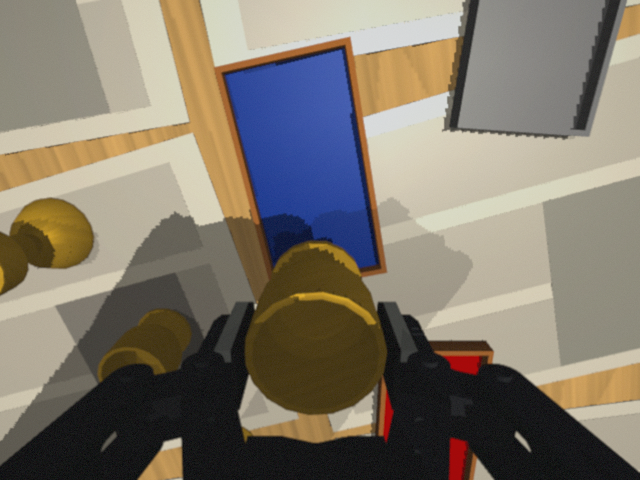

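Blue tray's corners show at (217,72), (351,38) and (385,270). Check its centre.

```bash
python3 - <<'E'
from h import *
c=viewer.read_camera('wrist')
P=[ray(c,u,.018)[:2] for u in [(217,72),(351,38),(385,270)]]
print(np.round(P,4),'centre',(P[0]+P[2])/2,np.linalg.norm(P[1]-P[0]),np.linalg.norm(P[1]-P[2])); print(manip.observe()['position'])
E
```

```text
[[0.5351 0.3269]
 [0.626  0.3272]
 [0.6207 0.1626]] centre [0.57792081 0.24472192] 0.09086652949006128 0.1646954894311194
[0.57579922 0.20793548 0.155023  ]
```

```bash
python3 -m handwheel '{"gripper":[0.4,0.4,0.4,0.4,0.4,0.4,0.4,0.4,0.4,0.4,0.4,0.4],"travel":[[0.001,0,-0.02],[0.001,0,-0.045],[0.001,0,-0.07],[0.001,0,-0.088],[0.001,0,-0.098],[0.001,0,-0.104],[0.001,0,-0.107],[0.001,0,-0.109],[0.001,0,-0.111],[0.001,0,-0.112],[0.001,0,-0.112],[0.001,0,-0.112]],"dr":[[0,0,0],[0,0,0],[0,0,0],[0,0,0],[0,0,0],[0,0,0],[0,0,0],[0,0,0],[0,0,0],[0,0,0],[0,0,0],[0,0,0]]}'
```

```text
t: 12.15
position: [0.5776, 0.2098, 0.0443]
ee_rot: [0.781, 0.625, 0.0, 0.0]
ft_force: [-0.2, -0.5, -2.3]
grip_width: 0.0491
```

```bash
python3 -m handwheel '{"gripper":[0.4,0.4,0.4,0.4],"travel":[[0,0,-0.001],[0,0,-0.0015],[0,0,-0.0015],[0,0,-0.0015]],"dr":[[0,0,0],[0,0,0],[0,0,0],[0,0,0]]}'
```

```text
t: 12.48
position: [0.5778, 0.21, 0.0439]
ee_rot: [0.781, 0.625, 0.001, 0.0]
ft_force: [-1.8, -1.3, 9.2]
grip_width: 0.0489
```

Contact, +9 N. Release and rise.

```bash
python3 -m handwheel '{"gripper":[0.7,0.85,1,1,1,1,1,1,1,1,1,1,1],"travel":[[0,0,0],[0,0,0],[0,0,0],[0,0,0],[0,0,0],[0,0,0.01],[0,0,0.03],[0,0,0.06],[0,0,0.1],[0,0,0.13],[0,0,0.13],[0,0,0.13],[0,0,0.13]],"dr":[[0,0,0],[0,0,0],[0,0,0],[0,0,0],[0,0,0],[0,0,0],[0,0,0],[0,0,0],[0,0,0],[0,0,0],[0,0,0],[0,0,0],[0,0,0]]}'
python3 - <<'E'
from h import *
shot('wrist','w8.png')
E
```

```text
t: 13.57
position: [0.577, 0.2094, 0.1723]
ee_rot: [0.781, 0.625, -0.0, 0.0]
ft_force: [0.6, -0.4, -1.4]
grip_width: 0.0855
```

View pics/w8.png

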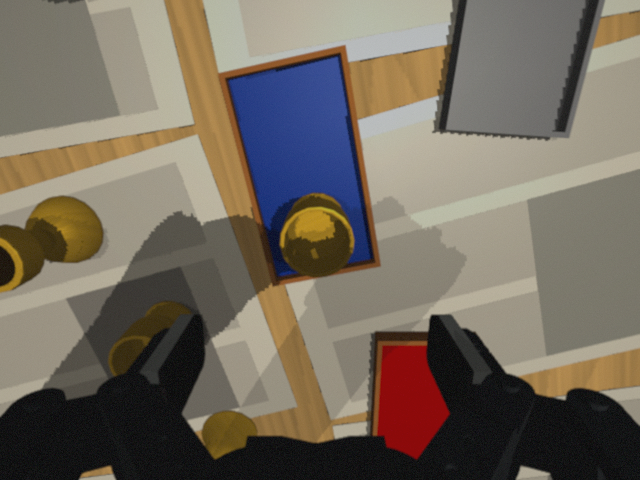

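Cup B stands in the blue tray at (317,240). Next, cup A.

```bash
python3 -m handwheel '{"gripper":[1,1,1,1,1,1,1,1,1,1,1,1,1,1,1,1],"travel":[[-0.03,-0.014,0],[-0.06,-0.027,0],[-0.09,-0.041,0],[-0.12,-0.054,0],[-0.14,-0.064,0],[-0.152,-0.069,0],[-0.152,-0.069,0],[-0.152,-0.069,0],[-0.152,-0.069,-0.03],[-0.152,-0.069,-0.06],[-0.152,-0.069,-0.09],[-0.152,-0.069,-0.115],[-0.152,-0.069,-0.13],[-0.152,-0.069,-0.136],[-0.152,-0.069,-0.136],[-0.152,-0.069,-0.136]],"dr":[[0,0,0],[0,0,0],[0,0,0],[0,0,0],[0,0,0],[0,0,0],[0,0,0],[0,0,0],[0,0,0],[0,0,0],[0,0,0],[0,0,0],[0,0,0],[0,0,0],[0,0,0],[0,0,0]]}'
python3 - <<'E'
from h import *
shot('wrist','w9.png')
E
```

```text
t: 14.95
position: [0.4259, 0.1413, 0.0363]
ee_rot: [0.781, 0.625, 0.0, -0.0]
ft_force: [0.0, 0.6, 0.3]
grip_width: 0.0853
```

View pics/w9.png

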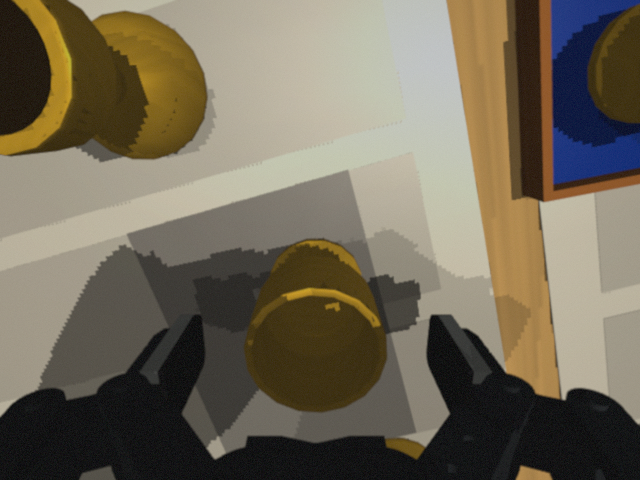

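Cup A is centred at (316,350). Grip and lift.

```bash
python3 -m handwheel '{"gripper":[0.4,0.4,0.4,0.4,0.4,0.4,0.4,0.4,0.4,0.4,0.4,0.4,0.4,0.4,0.4],"travel":[[0,0,0],[0,0,0],[0,0,0],[0,0,0],[0,0,0],[0,0,0],[0,0,0],[0,0,0],[0,0,0.01],[0,0,0.03],[0,0,0.06],[0,0,0.09],[0,0,0.12],[0,0,0.12],[0,0,0.12]],"dr":[[0,0,0],[0,0,0],[0,0,0],[0,0,0],[0,0,0],[0,0,0],[0,0,0],[0,0,0],[0,0,0],[0,0,0],[0,0,0],[0,0,0],[0,0,0],[0,0,0],[0,0,0]]}' 45
```

```text
t: 16.25
position: [0.4263, 0.1409, 0.1582]
ee_rot: [0.781, 0.625, 0.002, 0.001]
ft_force: [-0.3, -0.3, -1.8]
grip_width: 0.0486
```

```bash
python3 -m handwheel '{"gripper":[0.4,0.4,0.4,0.4,0.4,0.4,0.4,0.4,0.4,0.4,0.4,0.4,0.4],"travel":[[0.012,0.012,0],[0.03,0.029,0],[0.05,0.048,0],[0.07,0.067,0],[0.09,0.086,0],[0.11,0.106,0],[0.13,0.125,0],[0.145,0.139,0],[0.153,0.147,0],[0.153,0.147,0],[0.153,0.147,0],[0.153,0.147,0],[0.153,0.147,0]],"dr":[[0,0,0],[0,0,0],[0,0,0],[0,0,0],[0,0,0],[0,0,0],[0,0,0],[0,0,0],[0,0,0],[0,0,0],[0,0,0],[0,0,0],[0,0,0]]}'
python3 - <<'E'
from h import *
shot('wrist','w10.png')
E
```

```text
t: 17.33
position: [0.5774, 0.2865, 0.1556]
ee_rot: [0.781, 0.625, -0.001, 0.0]
ft_force: [0.6, -0.5, -2.4]
grip_width: 0.0483
```

View pics/w10.png

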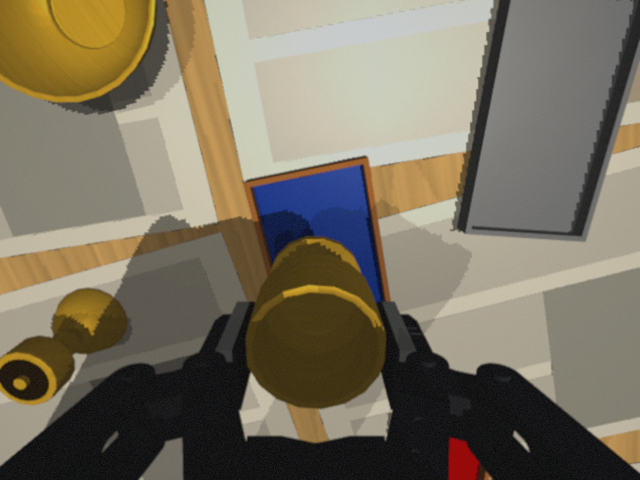

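The cup is over the free half of the blue tray. Lower.

```bash
python3 -m handwheel '{"gripper":[0.4,0.4,0.4,0.4,0.4,0.4,0.4,0.4,0.4,0.4,0.4,0.4],"travel":[[0,0,-0.02],[0,0,-0.045],[0,0,-0.07],[0,0,-0.088],[0,0,-0.098],[0,0,-0.104],[0,0,-0.107],[0,0,-0.109],[0,0,-0.111],[0,0,-0.112],[0,0,-0.112],[0,0,-0.112]],"dr":[[0,0,0],[0,0,0],[0,0,0],[0,0,0],[0,0,0],[0,0,0],[0,0,0],[0,0,0],[0,0,0],[0,0,0],[0,0,0],[0,0,0]]}'
```

```text
t: 18.38
position: [0.5786, 0.2879, 0.0448]
ee_rot: [0.781, 0.625, 0.0, 0.0]
ft_force: [0.3, 0.3, -1.0]
grip_width: 0.0484
```

```bash
python3 -m handwheel '{"gripper":[0.4,0.4,0.4,0.4],"travel":[[0,0,-0.001],[0,0,-0.0015],[0,0,-0.0015],[0,0,-0.0015]],"dr":[[0,0,0],[0,0,0],[0,0,0],[0,0,0]]}'
```

```text
t: 18.72
position: [0.5787, 0.288, 0.0445]
ee_rot: [0.781, 0.625, 0.001, 0.0]
ft_force: [-2.6, -2.5, 9.1]
grip_width: 0.0485
```

```bash
python3 -m handwheel '{"gripper":[0.7,0.85,1,1,1,1,1,1,1,1,1,1,1,1,1,1,1,1,1,1],"travel":[[0,0,0],[0,0,0],[0,0,0],[0,0,0],[0,0,0],[0,0,0.01],[0,0,0.03],[0,0,0.06],[0,0,0.1],[0,0,0.13],[-0.02,-0.004,0.13],[-0.05,-0.01,0.13],[-0.08,-0.016,0.13],[-0.11,-0.022,0.13],[-0.14,-0.028,0.13],[-0.17,-0.034,0.13],[-0.19,-0.038,0.13],[-0.207,-0.042,0.13],[-0.207,-0.042,0.13],[-0.207,-0.042,0.13]],"dr":[[0,0,0],[0,0,0],[0,0,0],[0,0,0],[0,0,0],[0,0,0],[0,0,0],[0,0,0],[0,0,0],[0,0,0],[0,0,0],[0,0,0],[0,0,0],[0,0,0],[0,0,0],[0,0,0],[0,0,0],[0,0,0],[0,0,0],[0,0,0]]}'
python3 - <<'E'
from h import *
print(manip.observe()['joints']);shot('wrist','w11.png')
E
```

```text
t: 20.38
position: [0.3713, 0.2457, 0.1736]
ee_rot: [0.78, 0.625, 0.001, 0.001]
ft_force: [0.1, 0.4, 0.6]
grip_width: 0.0856
[-0.1357835   0.2331444  -0.65956358  2.10735175  0.19010648  0.85663034
 -1.12734112]
```

View pics/w11.png

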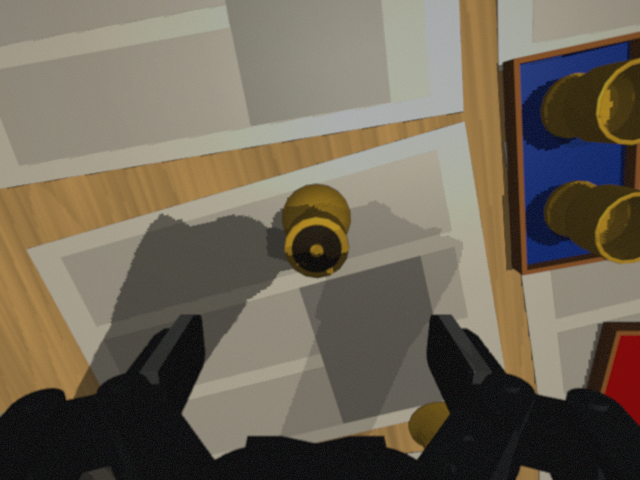

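Candlestick A is centred at (317,250), and both cups stand in the blue tray. Descend and grip.

```bash
python3 -m handwheel '{"gripper":[1,1,1,1,1,1,1,1,0.3,0.3,0.3,0.3,0.3,0.3,0.3,0.3,0.3,0.3],"travel":[[0,0,-0.03],[0,0,-0.06],[0,0,-0.09],[0,0,-0.11],[0,0,-0.119],[0,0,-0.121],[0,0,-0.121],[0,0,-0.121],[0,0,-0.121],[0,0,-0.121],[0,0,-0.121],[0,0,-0.121],[0,0,-0.121],[0,0,-0.121],[0,0,-0.121],[0,0,-0.121],[0,0,-0.121],[0,0,-0.121]],"dr":[[0,0,0],[0,0,0],[0,0,0],[0,0,0],[0,0,0],[0,0,0],[0,0,0],[0,0,0],[0,0,0],[0,0,0],[0,0,0],[0,0,0],[0,0,0],[0,0,0],[0,0,0],[0,0,0],[0,0,0],[0,0,0]]}' 60
python3 - <<'E'
from h import *
shot('wrist','w12.png')
E
```

```text
t: 21.93
position: [0.3718, 0.2458, 0.0527]
ee_rot: [0.781, 0.625, 0.001, 0.0]
ft_force: [-0.7, -1.7, 8.0]
grip_width: 0.0404
```

View pics/w12.png

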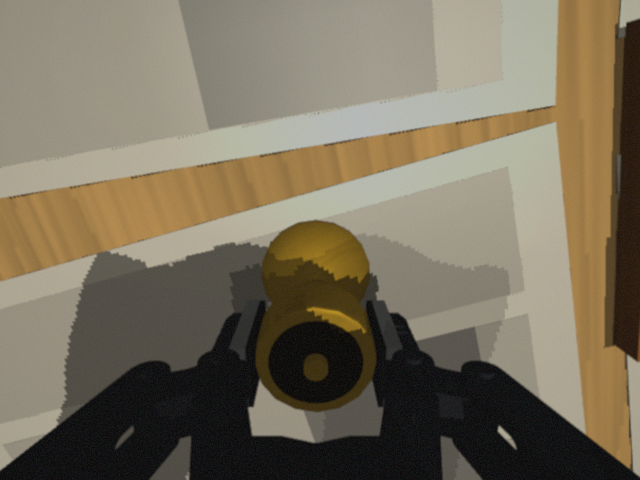

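Gripped. Lift, then cross to the green tray.

```bash
python3 -m handwheel '{"gripper":[0.3,0.3,0.3,0.3,0.3,0.3,0.3,0.3],"travel":[[0,0,0.01],[0,0,0.03],[0,0,0.06],[0,0,0.09],[0,0,0.11],[0,0,0.12],[0,0,0.12],[0,0,0.12]],"dr":[[0,0,0],[0,0,0],[0,0,0],[0,0,0],[0,0,0],[0,0,0],[0,0,0],[0,0,0]]}'
```

```text
t: 22.65
position: [0.3712, 0.2452, 0.1716]
ee_rot: [0.781, 0.625, -0.0, 0.0]
ft_force: [0.2, 0.0, -2.7]
grip_width: 0.0403
```

```bash
python3 -m handwheel '{"gripper":[0.3,0.3,0.3,0.3,0.3,0.3,0.3,0.3,0.3,0.3,0.3,0.3,0.3,0.3,0.3,0.3,0.3,0.3,0.3,0.3],"travel":[[0.005,-0.011,0],[0.014,-0.032,0],[0.028,-0.063,0],[0.042,-0.095,0],[0.056,-0.127,0],[0.07,-0.158,0],[0.084,-0.19,0],[0.098,-0.222,0],[0.112,-0.253,0],[0.126,-0.285,0],[0.14,-0.317,0],[0.154,-0.348,0],[0.168,-0.38,0],[0.182,-0.412,0],[0.196,-0.443,0],[0.208,-0.47,0],[0.215,-0.486,0],[0.218,-0.493,0],[0.218,-0.493,0],[0.218,-0.493,0]],"dr":[[0,0,0],[0,0,0],[0,0,0],[0,0,0],[0,0,0],[0,0,0],[0,0,0],[0,0,0],[0,0,0],[0,0,0],[0,0,0],[0,0,0],[0,0,0],[0,0,0],[0,0,0],[0,0,0],[0,0,0],[0,0,0],[0,0,0],[0,0,0]]}'
python3 - <<'E'
from h import *
shot('wrist','w13.png');print(manip.observe()['position'])
E
```

```text
t: 24.32
position: [0.5883, -0.2457, 0.1701]
ee_rot: [0.78, 0.625, -0.001, -0.002]
ft_force: [-0.1, 0.7, -2.8]
grip_width: 0.0405
[ 0.58855454 -0.2449466   0.170647  ]
```

View pics/w13.png

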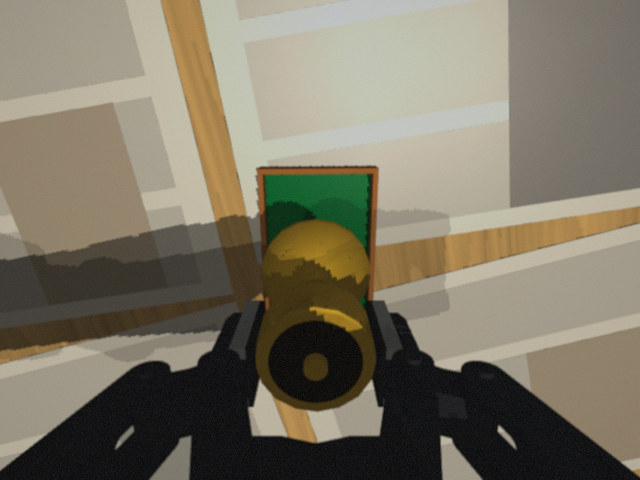

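```bash
python3 -m handwheel '{"gripper":[0.3,0.3,0.3,0.3,0.3,0.3,0.3,0.3,0.3,0.3,0.3,0.3],"travel":[[0,-0.001,-0.02],[0,-0.001,-0.045],[0,-0.001,-0.07],[0,-0.001,-0.088],[0,-0.001,-0.098],[0,-0.001,-0.104],[0,-0.001,-0.107],[0,-0.001,-0.109],[0,-0.001,-0.11],[0,-0.001,-0.111],[0,-0.001,-0.111],[0,-0.001,-0.111]],"dr":[[0,0,0],[0,0,0],[0,0,0],[0,0,0],[0,0,0],[0,0,0],[0,0,0],[0,0,0],[0,0,0],[0,0,0],[0,0,0],[0,0,0]]}'
```

```text
t: 25.37
position: [0.5896, -0.2485, 0.0614]
ee_rot: [0.781, 0.625, 0.0, 0.0]
ft_force: [0.1, 0.4, -2.2]
grip_width: 0.0405
```

```bash
python3 -m handwheel '{"gripper":[0.3,0.3,0.3,0.3],"travel":[[0,0,-0.001],[0,0,-0.0018],[0,0,-0.0018],[0,0,-0.0018]],"dr":[[0,0,0],[0,0,0],[0,0,0],[0,0,0]]}'
```

```text
t: 25.7
position: [0.5896, -0.2486, 0.0598]
ee_rot: [0.781, 0.625, 0.0, 0.0]
ft_force: [-2.4, 0.5, 5.5]
grip_width: 0.0405
```

Contact. Release, rise, and go above the bell.

```bash
python3 -m handwheel '{"gripper":[0.6,0.8,1,1,1,1,1,1,1,1,1,1,1,1,1,1,1,1,1,1],"travel":[[0,0,0],[0,0,0],[0,0,0],[0,0,0],[0,0,0],[0,0,0.01],[0,0,0.03],[0,0,0.06],[0,0,0.1],[0,0,0.13],[-0.02,0.035,0.13],[-0.04,0.07,0.13],[-0.06,0.105,0.13],[-0.08,0.14,0.13],[-0.1,0.175,0.13],[-0.12,0.21,0.13],[-0.135,0.24,0.13],[-0.147,0.259,0.13],[-0.147,0.259,0.13],[-0.147,0.259,0.13]],"dr":[[0,0,0],[0,0,0],[0,0,0],[0,0,0],[0,0,0],[0,0,0],[0,0,0],[0,0,0],[0,0,0],[0,0,0],[0,0,0],[0,0,0],[0,0,0],[0,0,0],[0,0,0],[0,0,0],[0,0,0],[0,0,0],[0,0,0],[0,0,0]]}'
python3 - <<'E'
from h import *
shot('wrist','w14.png')
E
```

```text
t: 27.37
position: [0.4421, 0.0116, 0.1898]
ee_rot: [0.78, 0.626, 0.0, 0.001]
ft_force: [-0.5, -0.0, 0.4]
grip_width: 0.0853
```

View pics/w14.png

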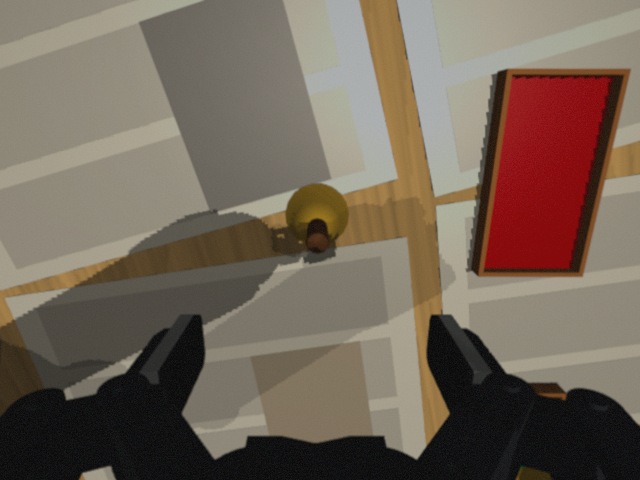

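Bell handle top is at (318,243), centred. Descend to TCP z ≈ 0.052 and grip.

```bash
python3 - <<'E'
from h import *
c=viewer.read_camera('wrist');print(ray(c,(318,243),.086),manip.observe()['position'])
E
python3 -m handwheel '{"gripper":[1,1,1,1,1,1,1,1,0.05,0.05,0.05,0.05,0.05,0.05,0.05,0.05,0.05,0.05,0.05,0.05],"travel":[[0,-0.001,-0.03],[0,-0.001,-0.06],[0,-0.001,-0.09],[0,-0.001,-0.12],[0,-0.001,-0.132],[0,-0.001,-0.137],[0,-0.001,-0.137],[0,-0.001,-0.137],[0,-0.001,-0.137],[0,-0.001,-0.137],[0,-0.001,-0.137],[0,-0.001,-0.137],[0,-0.001,-0.137],[0,-0.001,-0.137],[0,-0.001,-0.137],[0,-0.001,-0.137],[0,-0.001,-0.137],[0,-0.001,-0.137],[0,-0.001,-0.137],[0,-0.001,-0.137]],"dr":[[0,0,0],[0,0,0],[0,0,0],[0,0,0],[0,0,0],[0,0,0],[0,0,0],[0,0,0],[0,0,0],[0,0,0],[0,0,0],[0,0,0],[0,0,0],[0,0,0],[0,0,0],[0,0,0],[0,0,0],[0,0,0],[0,0,0],[0,0,0]]}' 60
python3 - <<'E'
from h import *
shot('wrist','w15.png')
E
```

```text
[0.44427274 0.00854539 0.086     ] [0.4429227  0.00993945 0.18952114]
t: 29.13
position: [0.4427, 0.0096, 0.0523]
ee_rot: [0.781, 0.625, 0.0, 0.0]
ft_force: [0.9, -1.3, 5.8]
grip_width: 0.0146
```

View pics/w15.png

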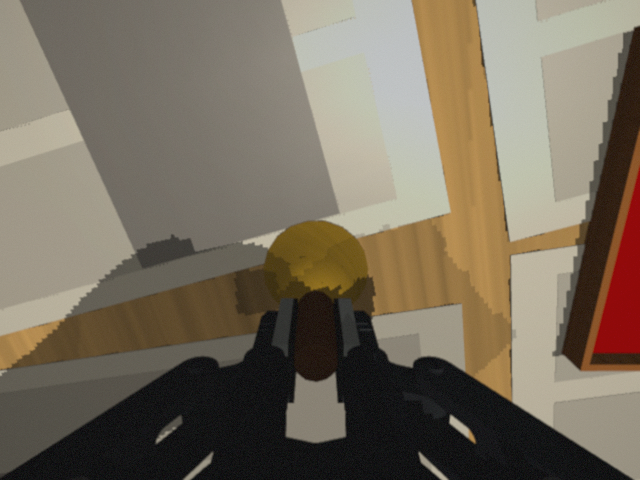

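The handle is gripped at about 15 mm. Lift and carry it to the red tray's centre.

```bash
python3 -m handwheel '{"gripper":[0.05,0.05,0.05,0.05,0.05,0.05,0.05,0.05,0.05,0.05,0.05,0.05,0.05,0.05,0.05,0.05],"travel":[[0,0,0.01],[0,0,0.03],[0,0,0.055],[0,0,0.075],[0.015,-0.001,0.08],[0.035,-0.002,0.08],[0.06,-0.003,0.08],[0.085,-0.004,0.08],[0.11,-0.005,0.08],[0.135,-0.006,0.08],[0.16,-0.007,0.08],[0.178,-0.008,0.08],[0.188,-0.008,0.08],[0.192,-0.008,0.08],[0.192,-0.008,0.08],[0.192,-0.008,0.08]],"dr":[[0,0,0],[0,0,0],[0,0,0],[0,0,0],[0,0,0],[0,0,0],[0,0,0],[0,0,0],[0,0,0],[0,0,0],[0,0,0],[0,0,0],[0,0,0],[0,0,0],[0,0,0],[0,0,0]]}'
python3 - <<'E'
from h import *
shot('wrist','w16.png');print(manip.observe()['position'])
E
```

```text
t: 30.52
position: [0.6329, 0.0019, 0.1317]
ee_rot: [0.781, 0.625, -0.001, -0.001]
ft_force: [0.1, 0.8, -1.9]
grip_width: 0.0147
[0.63285859 0.00182349 0.13183824]
```

View pics/w16.png

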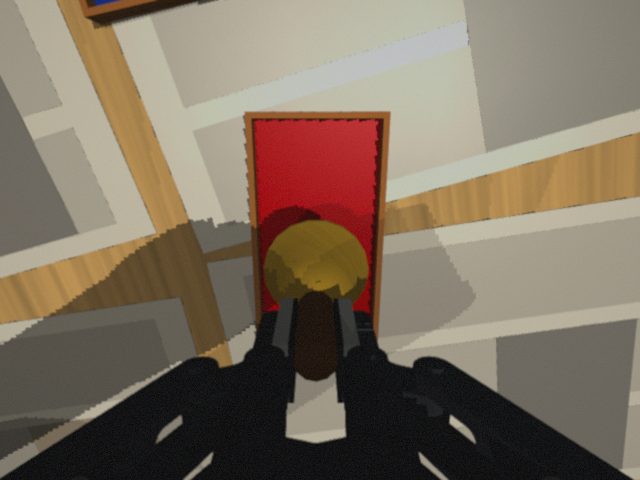

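The bell is upright, over the middle of the red tray. Lower.

```bash
python3 -m handwheel '{"gripper":[0.05,0.05,0.05,0.05,0.05,0.05,0.05,0.05,0.05,0.05],"travel":[[0,0,-0.02],[0,0,-0.04],[0,0,-0.055],[0,0,-0.064],[0,0,-0.068],[0,0,-0.07],[0,0,-0.071],[0,0,-0.0715],[0,0,-0.0715],[0,0,-0.0715]],"dr":[[0,0,0],[0,0,0],[0,0,0],[0,0,0],[0,0,0],[0,0,0],[0,0,0],[0,0,0],[0,0,0],[0,0,0]]}'
```

```text
t: 31.4
position: [0.6347, 0.0017, 0.0612]
ee_rot: [0.781, 0.625, 0.0, 0.0]
ft_force: [0.2, -0.4, -2.0]
grip_width: 0.0144
```

```bash
python3 -m handwheel '{"gripper":[0.05,0.05,0.05,0.05],"travel":[[0,0,-0.001],[0,0,-0.0015],[0,0,-0.0015],[0,0,-0.0015]],"dr":[[0,0,0],[0,0,0],[0,0,0],[0,0,0]]}'
```

```text
t: 31.73
position: [0.6347, 0.0017, 0.0595]
ee_rot: [0.781, 0.625, 0.0, 0.0]
ft_force: [0.4, -0.3, 1.2]
grip_width: 0.0144
```

Contact: force rose from −2.0 to +1.2 N. Release, rise, and clear the view.

```bash
python3 -m handwheel '{"gripper":[0.3,0.5,0.8,1,1,1,1,1,1,1,1,1,1,1,1,1,1,1,1,1],"travel":[[0,0,0],[0,0,0],[0,0,0],[0,0,0],[0,0,0],[0,0,0],[0,0,0],[0,0,0.01],[0,0,0.03],[0,0,0.06],[0,0,0.1],[0,0,0.14],[0,0,0.18],[-0.03,0,0.2],[-0.06,0,0.2],[-0.09,0,0.2],[-0.12,0,0.2],[-0.14,0,0.2],[-0.14,0,0.2],[-0.14,0,0.2]],"dr":[[0,0,0],[0,0,0],[0,0,0],[0,0,0],[0,0,0],[0,0,0],[0,0,0],[0,0,0],[0,0,0],[0,0,0],[0,0,0],[0,0,0],[0,0,0],[0,0,0],[0,0,0],[0,0,0],[0,0,0],[0,0,0],[0,0,0],[0,0,0]]}'
python3 - <<'E'
from h import *
shot('side','s17.png');shot('top','t17.png')
E
```

```text
t: 33.4
position: [0.4939, 0.0016, 0.2601]
ee_rot: [0.781, 0.625, 0.0, 0.001]
ft_force: [-0.1, -0.1, 0.8]
grip_width: 0.0854
```

View pics/s17.png

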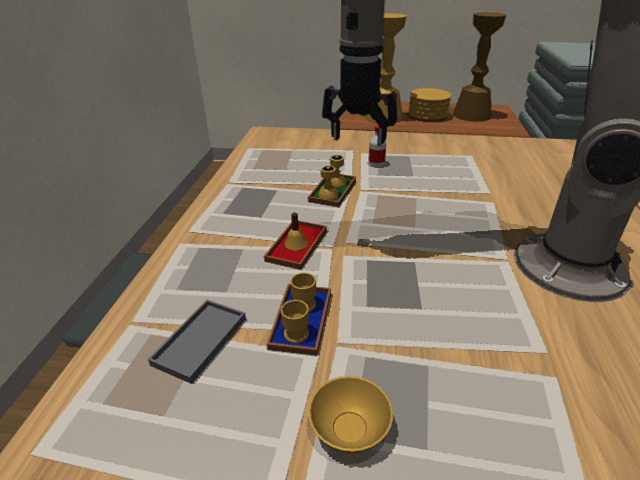

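View pics/t17.png

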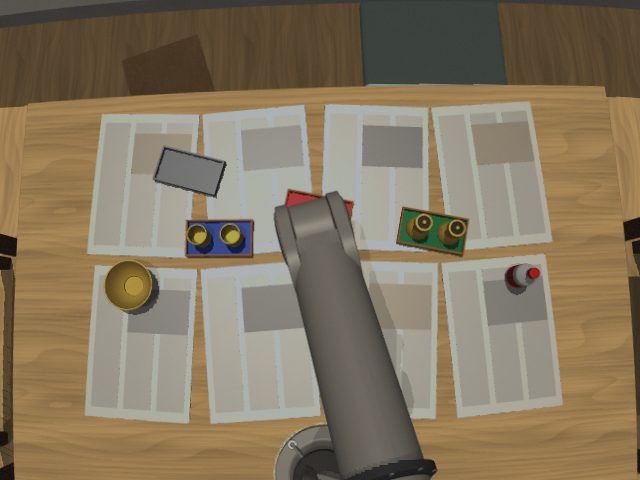

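The side view shows both candlesticks in green (337,175), the bell upright in red (295,235) and both cups in blue (300,305). The bowl and bottle are where they were. I'll do a numeric check, then hand in.

```bash
python3 - <<'E'
from h import *
c=viewer.read_camera('top'); s=viewer.read_camera('side')
def chk(n,p,ctr,yaw):
    a=np.radians(yaw);d=p[:2]-np.array(ctr);print(n,p[:2].round(3),'tray xy',(np.cos(a)*d[0]+np.sin(a)*d[1]).round(3),(-np.sin(a)*d[0]+np.cos(a)*d[1]).round(3))
for u in [(424,223),(456,228)]: chk('cs',ray(c,u,.093),(.582,-.2865),-12.1)
for u in [(199,236),(232,236)]: chk('cup',ray(c,u,.071),(.578,.248),-1.7)
chk('bell',ray(s,(295,216),.093),(.6348,.002),-12.5)
a=cv2.cvtColor(cv2.imread('pics/top0.png'),cv2.COLOR_BGR2RGB).astype(int);d=abs(a-c['img']).max(2)
print('bowl diff',d[255:315,100:160].mean(),'bottle diff',d[255:295,495:545].mean())
E
```

```text
cs [ 0.586 -0.248] tray xy -0.004 0.039
cs [ 0.573 -0.322] tray xy -0.002 -0.037
cup [0.573 0.283] tray xy -0.006 0.035
cup [0.571 0.204] tray xy -0.006 -0.045
bell [0.631 0.012] tray xy -0.006 0.009
bowl diff 5.482777777777778 bottle diff 5.6475
```

```bash
python3 -c "
from cell import job; print(job.close_job())"
```

```text
the job is handed in; nothing more can be done
None
```

All five pieces are put away and the job is handed in at about 33.5 s: both candlesticks in the green tray, both cups in the blue and the handbell in the red. Each piece was lowered until the wrist force showed contact, then released.

In the final pictures every piece stands upright. In the tray frames, candlesticks and cups measured within 6 mm in x of the tray's centre line and 35–45 mm either side in y. The bell measured about 6 mm and 9 mm off centre.

- **Bell check:** that last measurement comes from the side camera only, because the arm hid the bell from the top camera. It is about 8 mm off in y from where the tool released it, (0.635, 0.002). Both readings are well inside the limits.
- **Bowl and bottle:** both look unmoved in the final views. A pixel comparison with the start picture gave a mean difference of about 5.5 grey levels, which I took as image noise without checking further.
- **Grey tray:** the look-alike was not touched.

No check failed. The hand-in itself reports no verdict.

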